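# Bring a freshly brazed manifold over the drip tray and hang it still

### The arm

A 6-joint arm with a two-finger parallel gripper is mounted at the origin on the work surface. World frame = base frame: x ahead of the robot, y to its left, z up, the work surface at z = 0. Lengths are in m, angles in rad, forces in N, time in s.
With the tool pointing down it reaches from about 0.225 to 0.875 m from the base axis. Payload 3.4 kg.
Tool frame: the origin (TCP) lies where the fingers leave the gripper's body, on its centre line; the fingertips stand 73 mm ahead of it and the grasp point (between the pads) lies 54 mm ahead of it (manip.pinch_z is the distance from the TCP to the grasp point, in m); z points along the fingers, y is the line along which they close (so a half turn about z gives the same grasp; the last joint's range is limited). The gripper opens to 85 mm and grips with 20 to 120 N. Pads are 22 mm wide; open, the fingers measure 114 mm over their backs; the gripper's body (76 mm by 85 mm) begins 54 mm behind the grasp point. The pads swing forward as they close: fully open they stand 13 mm farther back than shut.
Start: joints at [1.193, 0.276, 1.505, -0, 1.361, -0.121], TCP at [0.146, 0.556, 0.304] pointing down, gripper open.
Joint ranges: [-2.89, 2.89], [-0.75, 2.08], [0.22, 2.7], [-1.18, 4.32], [0.11, 2.71], [-2.7, 2.7]. Speed limits (rad/s): [2.57, 2.57, 3.14, 3.14, 3.14, 3.14].

### API

Orientations are given as a unit quaternion [w, x, y, z].
In Python, from rig import readout, imaging, manip gives the robot as it stands. The module is installed in compiled form; this text tells all that it offers.
- The arm moves only by the tool servo_tool, never from a script. Its argument "moves" is a list of rows, each an object with "dp": the shift along the tool's x, y, z in units of 0.2 m (1.0 is 0.2 m), a list of three; "delta_rot": the turn, a rotation vector about the tool's x, y, z in units of 0.1 rad (1.0 is 0.1 rad), a list of three; "fingers": the opening, from 0 (shut) to 1 (fully open). In form: [{"dp": [dx, dy, dz], "delta_rot": [wx, wy, wz], "fingers": fingers}, ...]. A call has 1 to 5 rows; each row shifts and turns the commanded pose from where the row before left it, along the tool's axes as they then stand; what a row does not reach is not made up. A row lasts 1/10 s, in which the tool goes at most 50 mm and 8.59 degrees, less where a joint would pass 70% of its speed; a pose out of reach is approached as far as the arm can. A call with a number of a shift or a turn outside -1 to 1 is refused whole. A call with a gripper value outside its range is refused whole. The fingers move at their own pace and stop on an object; "force" is the grip in N (left out, the last holds). Time passes only in rows, so rows that do not move let the fingers close. It gives the time, the measured TCP pose, the force, the opening and the grip force at its end, in the units of the state.
- readout.get_state(): the state, without advancing time (a new reading comes with each control period).
- imaging.get_image(name): name is "scene" or "top" or "wrist"; returns (picture, depth): 420x560x3 uint8, red, green, blue; 420x560 float32, m along the optical axis (not along the pixel's ray), 0 where there is no reading.
- imaging.calibration(name): a dict with "intrinsics" (3x3 intrinsics, pixels), "R" (3x3) and "t" (3): a world point X has camera coordinates R X + t; the wrist camera has in their place "hand_eye" (4x4, takes a point from camera to tool coordinates, whose origin is the TCP and whose axes are the flange's). Camera axes: x right, y down, z forward; pixel columns grow to the right and rows downward; lengths in m; the calibration is good to about 2 mm. A picture is of the moment at which its call begins: read the wrist's pose just before it. calibration takes no time and is no camera call.
- manip.sign_off(): hands the job in; it is judged then, once.
The state is a dict: "clock": time; "qpos": joint angles; "qd": joint speeds; "effort": joint torques, N m; "position": TCP position; "ee_rot": TCP orientation; "contact_force": force on the tool from outside, world axes, zero at the start; "moment": the same for the moment, N m; "width": finger opening in m; "gripper_force": force on a finger pad.
Only numpy, scipy, OpenCV 4.12 (cv2) and the standard library are available. Lean on these libraries where they do the work, as an engineer would, in place of code of your own. Each camera call takes 0.05 s, during which the arm holds its last target. There are 200 camera calls.

### The job

The pipe manifold has just been brazed and hangs by its rod from the overhead trolley, held back by the keeper: press the keeper's pad down so that the manifold swings free, then take the trolley by its wooden handle, run it along the track, take the swing out and leave the manifold hanging still with its flange over the middle of the drip tray. Let go of the handle, and be sure it has hung still there for a good three seconds before you finish. It is hot, so never touch the manifold or its rod, steer it only by the trolley, never let it swing more than about 15 degrees from plumb, and leave the rod box, flux jar, wire brush and spanner alone.

Things in the scene. Friction and masses are not known exactly. Their poses are not given: they have to be found in the camera images.
- track: Overhead steel track on two grey posts, one fixed frame with the hold-back stand; placed within some cm and turned a few degrees. Origin on the bench under the middle of the track; y runs level along the track (1080 mm long, underside 685 mm above the bench), z up, x away from the robot at yaw 0. Posts (40 mm square) at y = -530 and +530 mm.
- trolley (a joint): Travel of the trolley along the track's +y in m; 0 at its stop (start), 0.48 at the far end. Rolling friction about 3 N (it stays where it is left, even under the swinging load) plus 2 N s/m; it weighs about 1.6 kg with its handle. At travel 0 the load's pivot pin is at x 0, y -260 mm of the track frame; the pin is always 640 mm above the bench.
- grip (a point): Where to grip the trolley's handle, 307 mm above the bench: on the axis of an upright round wooden grip 28 mm across, 78 mm tall, its top 26 mm above this point. An 18 mm tube carries it from below: level part 72 mm below this point, running 200 mm along the track's +x to the drop tube. Rigid with the trolley; 220 mm ahead (+y) of the load's pivot pin and 200 mm nearer the robot.
- load: The hot load: brazed pipe manifold and its hanger rod, rigid, 0.65 kg nominal. Origin: middle of the underside of its flange, 100 mm above the bench when plumb, 540 mm below the pivot pin; z points to the pin. It swings freely about the pin, only along the track, nearly undamped: like a simple pendulum of 0.456 m, period 1.35 s, whatever the mass. Starts 0.19 rad off plumb.
- stub (a point): End of the manifold's front stub pipe, which sticks out 100 mm towards the robot, 70 mm above the load's origin. The manifold: dark steel with brass-coloured joints; flange 80 mm across, 10 mm thick; upright pipe 34 mm across, 175 mm tall; front stub 24 mm across; a like stub 85 mm long on the far side, 120 mm up; above it the 12 mm rod up to the pin. None of it may be touched.
- keeper (a joint): See-saw keeper of the hold-back stand in rad: 0 at the start, its finger standing beside the front stub on the track's +y side and holding the load back towards -y. Pressing the pad down makes it grow, to 0.8 at its stop, and lifts the finger; the load comes free at about 0.5 and clears the finger from 0.6. Takes about 2 N on the pad; the lever stays where it is left.
- pad (a point): Middle of the top of the keeper's flat steel pad (40 by 40 mm), 208 mm above the bench at the start. The pad is 100 mm from the keeper's level pin, which lies on its far side from the robot (track's +x), 200 mm above the bench; pressed fully down it is about 75 mm lower and 25 mm further along the track's +x.
- tray: Drip tray of dark sheet steel, fixed, 200 mm across the track by 156 mm along it, 40 mm tall, wall 3 mm; standing under the track. Origin in the middle of its underside.
- tray_in (a point): Middle of the inner floor of the drip tray: the flange is to hang straight above it, within 25 mm.
- rod_box: Bystander: wooden box 130 by 240 by 65 mm with brazing rods standing in it, on the bench in front of the track. Origin in the middle of its underside. Leave it alone.
- flux_jar: Bystander: flux jar 72 mm across, 85 mm tall, on the bench in front of the track. Origin in the middle of its underside. Leave it alone.
- wire_brush: Bystander: brush lying on the bench in front of the track. Leave it alone.
- spanner: Bystander: spanner lying on the bench in front of the track. Leave it alone.

How it is judged:
By the outcome, as a careful person would: the job done as asked, in the order asked, and still so for the second after the job is handed in, with the robot touching nothing.
It also fails if it takes over 53 s, if anything falls off the work surface, if the arm or the gripper's body presses on something with over 40 N, if the wrist force passes 120 N, or if a joint passes its speed limit or range.

## Working session

There is one attempt and no reset: what is moved stays moved. The work goes in short steps, Python scripts to look and compute and a tool call to move; the robot and the scene stay as the last step left them, time stands still between calls to the robot, and variables do not carry over. Pictures are saved under pics/ and viewed, at most 10 in all, crops included, and the job is handed in when it is done.

Besides the shell and the picture viewer there is one more tool, called after "Request:" as name([rows], argument=value, ...), one row to a line, values as JSON. servo_tool: Moves the arm, as the interface text tells. Its arguments: {"type":"object","properties":{"moves":{"type":"array"},"force":{"type":"number"}},"required":["moves"]}

```bash
mkdir -p pics
cat > h.py <<'E'
import numpy as np, cv2
from rig import readout, imaging, manip
def grab(n,f):
    p,d=imaging.get_image(n); cv2.imwrite(f'pics/{f}.png',p[...,::-1]); np.savez(f'pics/{f}.npz',p=p,d=d); return p,d
def cloud(n,d):
    c=imaging.calibration(n);K=c['intrinsics'];v,u=np.mgrid[:d.shape[0],:d.shape[1]]
    P=np.stack([(u-K[0,2])/K[0,0]*d,(v-K[1,2])/K[1,1]*d,d],-1)
    return (P-c['t'])@np.array(c['R'])
E
python3 - <<'E'
from h import *
s=readout.get_state();print({k:np.round(v,3) for k,v in s.items()})
for n in('scene','top'):
    grab(n,n+'0');c=imaging.calibration(n);print(c)
a=cv2.imread('pics/scene0.png');b=cv2.imread('pics/top0.png')
E
```

```text
{'clock': np.float64(0.0), 'qpos': array([ 1.193,  0.277,  1.506,  0.   ,  1.361, -0.121]), 'qd': array([-0.001,  0.   , -0.001, -0.   , -0.   , -0.001]), 'effort': array([-1.0000e-03, -4.1677e+01, -2.4581e+01, -0.0000e+00,  1.1000e-02,
        0.0000e+00]), 'position': array([0.146, 0.556, 0.303]), 'ee_rot': array([-0.   ,  0.128,  0.992, -0.001]), 'contact_force': array([-0.861, -0.37 ,  0.267]), 'moment': array([-0.02 ,  0.007,  0.075]), 'gripper_force': np.float64(0.0), 'width': np.float64(0.085)}
{'intrinsics': array([[543.43815387,   0.        , 275.03305889],
       [  0.        , 543.43815387, 212.46598016],
       [  0.        ,   0.        ,   1.        ]]), 'R': array([[ 0.73910439,  0.6734835 , -0.01202812],
       [ 0.51864272, -0.58038928, -0.62782005],
       [-0.42980744,  0.45778626, -0.77826558]]), 't': array([-0.40308238, -0.14906291,  1.8493268 ])}
{'intrinsics': array([[501.89511691,   0.        , 280.1384228 ],
       [  0.        , 501.89511691, 208.48118122],
       [  0.        ,   0.        ,   1.        ]]), 'R': array([[ 0.00702518, -0.99997302, -0.00214407],
       [-0.99802984, -0.00687781, -0.06236298],
       [ 0.06234655,  0.00257796, -0.99805123]]), 't': array([0.02362984, 0.55225035, 1.54966946])}
```

View pics/scene0.png

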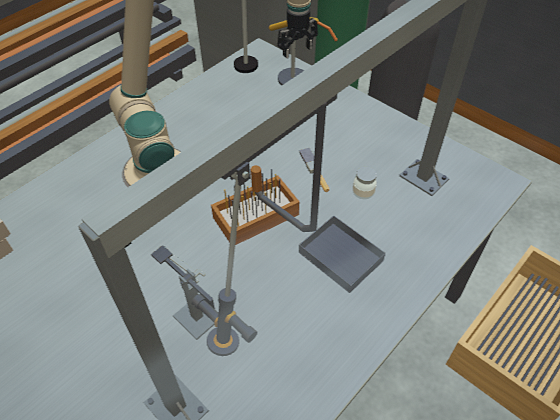

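View pics/top0.png

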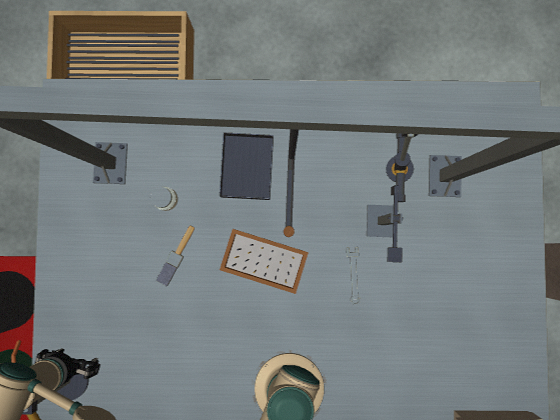

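The top view shows the handle top at (288,231), the pad at (395,255), the tray around (247,167) and the flange near (400,168). The rod box is just in front of the handle, and the brush, jar and spanner lie in front of the track.

Run:
```python
from h import *
T=np.load('pics/top0.npz');p,d=T['p'],T['d'];C=cloud('top',d)
S=np.load('pics/scene0.npz');Cs=cloud('scene',S['d'])
for n,(u,v) in dict(handle=(288,231),pad=(395,255),tray=(247,167),box=(264,275),bench=(340,320),beamL=(60,113),beamR=(500,127),postL=(98,148)).items(): print(n,C[v,u].round(3))
for n,(u,v) in dict(handle=(257,170),pad=(162,255),tray=(342,255),bench=(150,300)).items(): print('s',n,Cs[v,u].round(3))
for nm,c in(('top',C),('scene',Cs)):
    ok=(T['d'] if nm=='top' else S['d'])>0
    X=c[ok]
    h=X[(X[:,2]>.322)&(X[:,2]<.345)&(X[:,0]>.2)&(X[:,0]<.55)&(abs(X[:,1])<.12)]
    print(nm,'handle',len(h),h.mean(0).round(4),np.ptp(h,axis=0).round(3),(h.min(0)/2+h.max(0)/2).round(4))
    q=X[(X[:,2]>.19)&(X[:,2]<.225)&(X[:,0]>.15)&(X[:,0]<.45)&(X[:,1]<-.18)&(X[:,1]>-.5)]
    print('pad+lever',len(q),q.min(0),q.max(0))
    t=X[(X[:,2]>.03)&(X[:,2]<.05)&(X[:,0]>.45)&(X[:,0]<.85)&(abs(X[:,1]-.1)<.25)]
    print('trayrim',len(t),t.min(0).round(3),t.max(0).round(3)); 
    if len(t)>20:
        r=cv2.minAreaRect(t[:,:2].astype(np.float32));print(r)
    b=X[(X[:,2]>.66)&(X[:,0]>.4)&(X[:,0]<.9)&(abs(X[:,1])<.7)]
    print('beam',len(b),np.percentile(b[:,2],[5,50,95]).round(3),np.polyfit(b[:,1],b[:,0],1))
    m=X[(X[:,2]>.055)&(X[:,2]<.5)&(X[:,0]>.2)&(X[:,0]<.47)&(abs(X[:,1])<.25)]
    m=m[(m[:,2]<.2)];print('box/rods',len(m),m.min(0).round(3),m.max(0).round(3))
```

```text
handle [0.476 0.007 0.335]
pad [ 0.415 -0.286  0.21 ]
tray [0.684 0.133 0.001]
box [0.354 0.072 0.139]
bench [ 0.206 -0.162 -0.005]
beamL [0.667 0.401 0.74 ]
beamR [ 0.647 -0.345  0.743]
postL [0.711 0.546 0.169]
s handle [0.484 0.005 0.331]
s pad [ 0.424 -0.287  0.207]
s tray [ 1.17  -0.662  1.341]
s bench [ 0.38  -0.341 -0.001]
top handle 97 [0.4763 0.0045 0.3333] [0.025 0.025 0.013] [0.4765 0.0042 0.3334]
pad+lever 234 [ 0.39886931 -0.30660623  0.2004042 ] [ 0.44797599 -0.26670713  0.21606122]
trayrim 367 [0.45  0.051 0.03 ] [0.788 0.35  0.05 ]
((0.6217170357704163, 0.2028605341911316), (0.2895401418209076, 0.33511263132095337), 86.75787353515625)
beam 18261 [0.698 0.74  0.742] [0.03234993 0.6715996 ]
box/rods 991 [ 0.295 -0.057  0.055] [0.468 0.207 0.148]
scene handle 92 [0.4817 0.0031 0.3302] [0.027 0.028 0.014] [0.4804 0.0042 0.3289]
pad+lever 240 [ 0.39954842 -0.30605111  0.19648518] [ 0.44993978 -0.26530727  0.21284952]
trayrim 620 [0.45  0.034 0.03 ] [0.793 0.35  0.05 ]
((0.6217354536056519, 0.19128215312957764), (0.31691405177116394, 0.3414563536643982), 89.63682556152344)
beam 17688 [0.687 0.735 0.74 ] [0.03582503 0.68987374]
box/rods 1112 [ 0.297 -0.056  0.055] [0.47  0.213 0.147]
```

```bash
cat >> h.py <<'E'
def ray(n,uv,z):
    c=imaging.calibration(n);K=c['intrinsics'];R=np.array(c['R']);o=-R.T@c['t']
    r=(R.T@np.linalg.inv(K)@np.c_[np.atleast_2d(uv),np.ones(len(np.atleast_2d(uv)))].T).T
    return o+r*((z-o[2])/r[:,2])[:,None]
E
python3 - <<'E'
from h import *
for n in('top','scene'):
    T=np.load(f'pics/{n}0.npz');p,d=T['p'],T['d'];X=cloud(n,d)
    ok=d>0
    # tray: dark low points
    g=p.max(2)
    m=(ok&(X[...,2]<.06)&(X[...,2]>-.03)&(X[...,0]>.52)&(X[...,0]<.85)&(X[...,1]>.02)&(X[...,1]<.3)&(g<105)).astype(np.uint8)
    m=cv2.morphologyEx(m,cv2.MORPH_OPEN,np.ones((3,3)))
    cs=max(cv2.findContours(m,0,2)[0],key=cv2.contourArea)
    w=ray(n,cs[:,0,:].astype(float),.04 if n=='top' else .04)
    f=X[(m>0)&(X[...,2]<.012)]
    print(n,'tray',cv2.boundingRect(cs),cv2.minAreaRect(w[:,:2].astype(np.float32)),'floor',f.mean(0).round(4),cv2.minAreaRect(f[:,:2].astype(np.float32)))
    b=X[ok&(X[...,2]>.73)&(X[...,0]>.5)&(X[...,0]<.9)&(abs(X[...,1])<.6)]
    ys=np.arange(-.45,.46,.05);e=np.array([[y,b[abs(b[:,1]-y)<.025][:,0].min(),b[abs(b[:,1]-y)<.025][:,0].max()] for y in ys if (abs(b[:,1]-y)<.025).sum()>20])
    print('beam edges',np.polyfit(e[:,0],e[:,1],1),np.polyfit(e[:,0],e[:,2],1))
    # post base plates via posts z .1-.6
    for s in(-1,1):
        q=X[ok&(X[...,2]>.1)&(X[...,2]<.6)&(X[...,0]>.6)&(X[...,0]<.8)&(abs(X[...,1]-.035-s*.53)<.07)]
        print('post',s,len(q),q.min(0).round(3),q.max(0).round(3))
    # rod
    q=X[ok&(X[...,2]>.3)&(X[...,2]<.6)&(X[...,0]>.62)&(X[...,0]<.76)&(X[...,1]<-.15)&(X[...,1]>-.42)]
    print('rod',len(q), np.polyfit(q[:,2],q[:,1],1) if len(q)>10 else '',np.median(q,0))
E
```

```text
top tray (220, 133, 54, 67) ((0.6823641061782837, 0.13291442394256592), (0.15684835612773895, 0.20261086523532867), 87.27113342285156) floor [0.686  0.1344 0.003 ] ((0.6859007477760315, 0.13605937361717224), (0.1617792695760727, 0.2035636305809021), 87.35549926757812)
beam edges [0.0322527  0.65323814] [0.03240382 0.69907796]
post -1 1770 [ 0.639 -0.51   0.1  ] [ 0.681 -0.468  0.6  ]
post 1 1852 [0.673 0.544 0.101] [0.713 0.587 0.6  ]
rod 128 [ 0.19939565 -0.34677295] [ 0.66325012 -0.255112    0.45618221]
scene tray (299, 217, 84, 75) ((0.6928198933601379, 0.1217644214630127), (0.1734578013420105, 0.209540456533432), 87.1922378540039) floor [0.683  0.1315 0.0063] ((0.6871058344841003, 0.13383832573890686), (0.16244806349277496, 0.20155222713947296), 86.99490356445312)
beam edges [0.04481633 0.65711954] [0.03250754 0.70246535]
post -1 3219 [ 0.643 -0.511  0.1  ] [ 0.685 -0.47   0.6  ]
post 1 2751 [0.676 0.541 0.1  ] [0.72 0.59 0.6 ]
rod 628 [ 0.19386962 -0.34711061] [ 0.67374447 -0.25567129  0.47052362]
```

Request:
servo_tool([
  {"dp": [-0.1,-0.15,0],"delta_rot": [0,0,-0.75],"fingers": 0},
  {"dp": [-0.1,-0.22,0],"delta_rot": [0,0,-0.75],"fingers": 0},
  {"dp": [-0.09,-0.22,0],"delta_rot": [0,0,-0.747],"fingers": 0},
  {"dp": [-0.07,-0.23,0],"delta_rot": [0,0,0],"fingers": 0},
  {"dp": [-0.07,-0.23,0],"delta_rot": [0,0,0],"fingers": 0},
])

```text
clock: 0.6
position: [0.2076, 0.3347, 0.3035]
ee_rot: [0.0, 0.015, 1.0, -0.0]
contact_force: [0.5, -0.3, 0.8]
width: 0.0122
gripper_force: 0.0
```

Request:
servo_tool([
  {"dp": [-0.08,-0.23,0],"delta_rot": [0,0,0],"fingers": 0},
  {"dp": [-0.08,-0.23,0],"delta_rot": [0,0,0],"fingers": 0},
  {"dp": [-0.08,-0.23,0],"delta_rot": [0,0,0],"fingers": 0},
  {"dp": [-0.08,-0.23,0],"delta_rot": [0,0,0],"fingers": 0},
  {"dp": [-0.08,-0.23,0],"delta_rot": [0,0,0],"fingers": 0},
])

```text
clock: 1.1
position: [0.28, 0.1025, 0.3039]
ee_rot: [0.001, 0.016, 1.0, 0.0]
contact_force: [0.6, 0.8, 0.8]
width: 0.0001
gripper_force: 0.0
```

Request:
servo_tool([
  {"dp": [-0.08,-0.23,0],"delta_rot": [0,0,0],"fingers": 0},
  {"dp": [-0.08,-0.23,0],"delta_rot": [0,0,0],"fingers": 0},
  {"dp": [-0.08,-0.23,0],"delta_rot": [0,0,0],"fingers": 0},
  {"dp": [-0.08,-0.23,0],"delta_rot": [0,0,0],"fingers": 0},
  {"dp": [-0.08,-0.23,0],"delta_rot": [0,0,0],"fingers": 0},
])

```text
clock: 1.6
position: [0.3527, -0.1303, 0.3038]
ee_rot: [0.0, 0.017, 1.0, 0.0]
contact_force: [0.3, 0.5, 0.0]
width: -0.0
gripper_force: 0.0
```

Request:
servo_tool([
  {"dp": [-0.15,-0.2,0],"delta_rot": [0,0,0],"fingers": 0},
  {"dp": [-0.14,-0.2,0],"delta_rot": [0,0,0],"fingers": 0},
  {"dp": [0,0,0],"delta_rot": [0,0,0],"fingers": 0},
])

```text
clock: 1.9
position: [0.4115, -0.2154, 0.3031]
ee_rot: [0.001, 0.018, 1.0, -0.001]
contact_force: [-0.5, 1.2, 0.6]
width: 0.0001
gripper_force: 0.0
```

Request:
servo_tool([
  {"dp": [-0.04,-0.18,0],"delta_rot": [0,0,0],"fingers": 0},
  {"dp": [-0.04,-0.175,0.04],"delta_rot": [0,0,0],"fingers": 0},
  {"dp": [0,0,0.03],"delta_rot": [0,0,0],"fingers": 0},
  {"dp": [0,0,0],"delta_rot": [0,0,0],"fingers": 0},
])

```text
clock: 2.3
position: [0.4211, -0.2808, 0.2883]
ee_rot: [-0.002, 0.017, 1.0, 0.002]
contact_force: [-1.3, -0.6, -0.5]
width: 0.0003
gripper_force: 0.0
```

Run:
```python
from h import *
p,d=grab('wrist','w1');grab('scene','s1')
a=cv2.imread('pics/w1.png');b=cv2.imread('pics/s1.png')[200:380,100:340]
b=cv2.resize(b,None,fx=1.66,fy=1.66);a=cv2.resize(a,(400,300));cv2.imwrite('pics/c1.png',np.hstack([a,b[:300,:]if b.shape[0]>=300 else cv2.copyMakeBorder(b,0,300-b.shape[0],0,0,0)]))
```

```text
(no output)
```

View pics/c1.png

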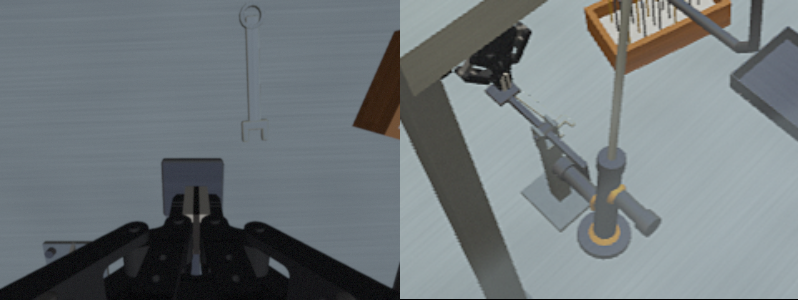

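The fingers stand over the pad, which sits at (193,185) in the wrist half, and are centred across it. Next I press it down, following its arc.

Request:
servo_tool([
  {"dp": [-0.01,0,0.05],"delta_rot": [0,0,0],"fingers": 0},
  {"dp": [-0.01,0,0.1],"delta_rot": [0,0,0],"fingers": 0},
  {"dp": [-0.02,0,0.12],"delta_rot": [0,0,0],"fingers": 0},
  {"dp": [-0.02,0,0.09],"delta_rot": [0,0,0],"fingers": 0},
  {"dp": [0,0,0],"delta_rot": [0,0,0],"fingers": 0},
])

```text
clock: 2.9
position: [0.4332, -0.28, 0.2158]
ee_rot: [-0.002, 0.015, 1.0, 0.002]
contact_force: [-0.3, 0.8, 0.3]
width: 0.0001
gripper_force: 0.0
```

```bash
cat >> h.py <<'E'
Y=np.array([.0323,.9995]);PIN0=np.array([.6706,-.2222])
def swing(n,s=0.,zr=(.33,.6),f=None):
    """raw lean of the rod (rad, + along track +y); returns clock, angle, points"""
    t=readout.get_state()['clock'];p,d=imaging.get_image(n)
    if f: cv2.imwrite(f'pics/{f}.png',p[...,::-1])
    X=cloud(n,d);X=X[(d>0)&(X[...,2]>zr[0])&(X[...,2]<zr[1])]
    D=X[:,:2]-PIN0;a=D@Y-s;b=D@[Y[1],-Y[0]]
    k=(abs(b)<.03)&(abs(a)<.17)
    th=np.arctan2(a[k],.64-X[k,2]);m=np.median(th);g=abs(th-m)<.04
    return t,th[g].mean(),int(g.sum()),D
def kang(d,n='scene'):
    X=cloud(n,d);X=X[(d>0)&(X[...,2]>.08)&(X[...,2]<.36)&(X[...,0]>.43)&(X[...,0]<.6)&(abs(X[...,1]+.288)<.04)]
    return X
E
python3 - <<'E'
from h import *
print(readout.get_state()['position'],readout.get_state()['contact_force'])
for i in range(3):
    print([swing('scene',f='s2' if i==2 else None)[:3] ])
b=cv2.imread('pics/s2.png')[180:380,80:360];cv2.imwrite('pics/c2.png',cv2.resize(b,None,fx=2,fy=2))
E
```

```text
[ 0.43320214 -0.28003981  0.21583927] [-0.29890174  0.78417094  0.28611492]
[(2.9, np.float64(-0.08007586844902372), 454)]
[(2.95, np.float64(-0.038515504178507035), 435)]
[(3.0, np.float64(0.004759481788969296), 414)]
```

View pics/c2.png

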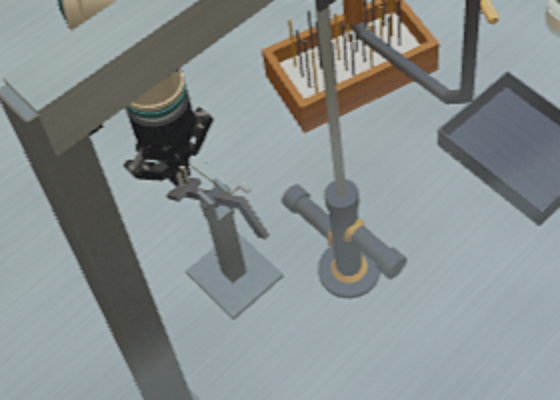

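The stub now lies clear of the keeper's finger, so the load is free and swinging. Next I check the height of the lever's finger.

Run:
```python
from h import *
for n in('scene',):
    t=readout.get_state()['clock'];p,d=imaging.get_image(n);X=cloud(n,d)
    # near the keeper: positions relative to keeper pin, track axes
    D=X[...,:2]-PIN0;a=D@Y;b=D@np.array([Y[1],-Y[0]])
    pb=(np.array([.4195,-.2865])-PIN0)@np.array([Y[1],-Y[0]])+.1
    pa=(np.array([.4195,-.2865])-PIN0)@Y
    k=(d>0)&(X[...,2]>.06)&(X[...,2]<.34)&(abs(b-pb)<.15)&(abs(a-pa)<.03)
    for lo in np.arange(-.12,.15,.02):
        q=k&(b-pb>=lo)&(b-pb<lo+.02)
        if q.sum()>3: print(round(lo+.01,2),q.sum(),np.percentile(X[q][:,2],[2,50,98]).round(3),np.percentile(a[q]-pa,[5,95]).round(3))
```

```text
-0.09 72 [0.126 0.197 0.32 ] [-0.029  0.013]
-0.07 488 [0.14  0.213 0.327] [-0.028  0.02 ]
-0.05 376 [0.156 0.308 0.339] [-0.022  0.025]
-0.03 12 [0.16  0.175 0.187] [-0.003  0.005]
-0.01 105 [0.066 0.189 0.216] [-0.015  0.013]
0.01 394 [0.063 0.149 0.218] [-0.013  0.013]
0.03 26 [0.216 0.233 0.238] [-0.004  0.005]
0.05 32 [0.236 0.25  0.261] [-0.004  0.005]
0.07 68 [0.223 0.252 0.264] [-0.003  0.004]
0.09 56 [0.213 0.232 0.249] [-0.003  0.005]
```

Request:
servo_tool([
  {"dp": [0,0,-0.15],"delta_rot": [0,0,0],"fingers": 0},
  {"dp": [0,0,-0.22],"delta_rot": [0,0,0],"fingers": 1},
  {"dp": [0,0,-0.23],"delta_rot": [0,0,0],"fingers": 1},
  {"dp": [-0.01,0.1,-0.2],"delta_rot": [0,0,0],"fingers": 1},
  {"dp": [-0.02,0.15,-0.18],"delta_rot": [0,0,0],"fingers": 1},
])

```text
clock: 3.6
position: [0.4414, -0.2326, 0.4172]
ee_rot: [0.002, 0.017, 1.0, -0.001]
contact_force: [1.3, 0.1, 0.0]
width: 0.0581
gripper_force: 0.0
```

Request:
servo_tool([
  {"dp": [-0.03,0.22,-0.05],"delta_rot": [0,0,0],"fingers": 1},
  {"dp": [-0.03,0.23,0],"delta_rot": [0,0,0],"fingers": 1},
  {"dp": [-0.03,0.23,0],"delta_rot": [0,0,0],"fingers": 1},
  {"dp": [-0.03,0.23,0],"delta_rot": [0,0,0],"fingers": 1},
  {"dp": [-0.03,0.2,0],"delta_rot": [0,0,0],"fingers": 1},
])

```text
clock: 4.1
position: [0.4782, -0.009, 0.4253]
ee_rot: [0.001, 0.016, 1.0, 0.0]
contact_force: [0.8, 0.4, -0.1]
width: 0.0853
gripper_force: 0.0
```

Request:
servo_tool([
  {"dp": [0,0.07,0],"delta_rot": [0,0,0],"fingers": 1},
  {"dp": [0,0,0],"delta_rot": [0,0,0],"fingers": 1},
  {"dp": [0,0,0],"delta_rot": [0,0,0],"fingers": 1},
])

```text
clock: 4.4
position: [0.4789, 0.002, 0.4243]
ee_rot: [0.0, 0.016, 1.0, -0.001]
contact_force: [0.8, -0.2, 0.2]
width: 0.0851
gripper_force: 0.0
```

Run:
```python
from h import *
s=readout.get_state();print(s['position'],s['width'],s['ee_rot'])
t,th,n,_=swing('scene',f='s3');print(t,th,n)
p,d=grab('wrist','w3');c=imaging.calibration('wrist');K=c['intrinsics']
from scipy.spatial.transform import Rotation as Ro
q=s['ee_rot'];R=Ro.from_quat(np.r_[q[1:],q[0]]).as_matrix()
v,u=np.mgrid[:420,:560];P=np.stack([(u-K[0,2])/K[0,0]*d,(v-K[1,2])/K[1,1]*d,d],-1)
W=(P@c['hand_eye'][:3,:3].T+c['hand_eye'][:3,3])@R.T+s['position']
k=(d>0)&(W[...,2]>.31)&(W[...,2]<.345)
# handle: brown
pi=p.astype(int);k&=(pi[...,0]-pi[...,2]>40)
h=W[k];print(k.sum(),h.mean(0),((h.min(0)+h.max(0))/2),np.ptp(h,axis=0))
```

```text
[0.47894824 0.00197879 0.42433421] 0.08512459261364115 [ 3.38790218e-04  1.60369470e-02  9.99871086e-01 -7.16875267e-04]
4.4 0.04044344815002617 403
2220 [0.47513491 0.00942494 0.33331553] [0.47684698 0.0088322  0.32316388] [0.02665658 0.02564527 0.02625665]
```

Request:
servo_tool([
  {"dp": [0.005,0.02,0.15],"delta_rot": [0,0,0],"fingers": 1},
  {"dp": [0,0,0.16],"delta_rot": [0,0,0],"fingers": 1},
  {"dp": [0,0,0],"delta_rot": [0,0,0],"fingers": 0},
  {"dp": [0,0,0],"delta_rot": [0,0,0],"fingers": 0},
  {"dp": [0,0,0],"delta_rot": [0,0,0],"fingers": 0},
], force=70)

```text
clock: 5.0
position: [0.4792, 0.006, 0.3636]
ee_rot: [0.002, 0.017, 1.0, -0.0]
contact_force: [-0.1, -0.2, 0.4]
width: 0.0437
gripper_force: 0.0
```

Run:
```python
from h import *
import json
s=readout.get_state();print(s['position'],s['width'],s['contact_force'],s['gripper_force'])
r=[]
for i in range(28):
    t,a,n,_=swing('scene');r.append((t,a,n))
r=np.array(r);np.save('r0.npy',r)
from scipy.optimize import curve_fit
f=lambda t,o,A,B,w:o+A*np.cos(w*t)+B*np.sin(w*t)
k,_=curve_fit(f,r[:,0],r[:,1],[0,.1,.1,4.64]);print(k,np.hypot(k[1],k[2]),np.std(r[:,1]-f(r[:,0],*k)),r[-1])
s=readout.get_state();print(s['clock'],s['position'],s['width'],s['contact_force'],s['gripper_force'])
```

```text
[0.47923092 0.00596093 0.36362981] 0.04374860061701774 [-0.08475087 -0.16400372  0.42460553] 0.0
[-0.00771497 -0.17323727  0.06127045  4.62420863] 0.18375314923888808 0.0005069820606828033 [6.35000000e+00 1.81656972e-02 4.08000000e+02]
6.4 [0.47918444 0.00785263 0.36412423] 0.02626618116567964 [-1.40190199  3.23704125  4.70669265] 69.19525265693665
```

```bash
cat > plan.py <<'E'
import numpy as np,sys
from scipy.optimize import minimize
W,L,dt=4.635,.456,.1
def traj(d,z):   # z=phi+i*phidot/W ; returns phi samples & final z
    v=0;o=[]
    for x in d/dt:
        z=z-1j*(x-v)/L/W;v=x
        for _ in range(2): z=z*np.exp(-1j*W*dt/2);o.append(z)
    z=z+1j*v/L/W;o.append(z);return np.array(o)
def plan(z0,dist,N,lim=.19,dm=.04):
    acc=lambda d:np.diff(np.r_[0,d,0])*20
    fz=lambda d:traj(d,z0)[-1]
    r=minimize(lambda d:(acc(d)**2).sum(),np.full(N,dist/N),method='SLSQP',bounds=[(-dm,dm)]*N,
      constraints=[dict(type='eq',fun=lambda d:[(d.sum()-dist)*10,fz(d).real,fz(d).imag]),
      dict(type='ineq',fun=lambda d:lim-abs(traj(d,z0).real))],options=dict(maxiter=500))
    u=np.round(r.x/.2,3);return r.success,u,abs(traj(u*.2,z0).real).max(),abs(fz(u*.2)),u.sum()*.2
E
python3 - <<'E'
from plan import *
k=[-0.00771497,-0.17323727,0.06127045,4.62420863];t=6.4;w=k[3]
z0=k[1]*np.cos(w*t)+k[2]*np.sin(w*t)+1j*(-k[1]*np.sin(w*t)+k[2]*np.cos(w*t))
print(z0)
for N in(20,25,30):
    a=plan(z0,.353,N);print(N,a[0],a[2:]);print(a[1].tolist())
E
```

```text
(-0.016470430469743134-0.18301350955707274j)
20 True (np.float64(0.19017527940658455), np.float64(0.0006255761361703238), np.float64(0.3534))
[-0.001, -0.001, 0.007, 0.027, 0.057, 0.09, 0.124, 0.154, 0.177, 0.19, 0.19, 0.178, 0.157, 0.13, 0.1, 0.073, 0.05, 0.033, 0.021, 0.011]
25 True (np.float64(0.1873714502400879), np.float64(0.0006874215140275512), np.float64(0.3532))
[0.002, 0.002, 0.005, 0.013, 0.027, 0.049, 0.075, 0.103, 0.128, 0.147, 0.157, 0.156, 0.145, 0.127, 0.104, 0.082, 0.063, 0.051, 0.046, 0.047, 0.051, 0.055, 0.055, 0.047, 0.029]
30 True (np.float64(0.18276787643113493), np.float64(0.00021254377001158278), np.float64(0.35280000000000006))
[-0.002, -0.002, 0.0, 0.007, 0.019, 0.034, 0.051, 0.069, 0.083, 0.093, 0.097, 0.096, 0.089, 0.08, 0.07, 0.062, 0.058, 0.059, 0.064, 0.073, 0.083, 0.091, 0.095, 0.095, 0.088, 0.076, 0.06, 0.042, 0.024, 0.01]
```

Request:
servo_tool([
  {"dp": [0,0,0],"delta_rot": [0,0,0],"fingers": 0},
  {"dp": [0,0,0],"delta_rot": [0,0,0],"fingers": 0},
  {"dp": [0,0,0],"delta_rot": [0,0,0],"fingers": 0},
  {"dp": [0,0.005,0],"delta_rot": [0,0,0],"fingers": 0},
  {"dp": [0,0.018,0],"delta_rot": [0,0,0],"fingers": 0},
])

```text
clock: 6.9
position: [0.4793, 0.0103, 0.3641]
ee_rot: [0.002, 0.016, 1.0, -0.001]
contact_force: [-0.5, -2.8, 5.7]
width: 0.0263
gripper_force: 69.4
```

Request:
servo_tool([
  {"dp": [0,0.034,0],"delta_rot": [0,0,0],"fingers": 0},
  {"dp": [0,0.051,0],"delta_rot": [0,0,0],"fingers": 0},
  {"dp": [0,0.069,0],"delta_rot": [0,0,0],"fingers": 0},
  {"dp": [0,0.083,0],"delta_rot": [0,0,0],"fingers": 0},
  {"dp": [0,0.093,0],"delta_rot": [0,0,0],"fingers": 0},
])

```text
clock: 7.4
position: [0.4814, 0.0768, 0.3641]
ee_rot: [0.002, 0.017, 1.0, -0.001]
contact_force: [-0.5, -2.2, 5.6]
width: 0.0265
gripper_force: 69.2
```

Request:
servo_tool([
  {"dp": [0,0.097,0],"delta_rot": [0,0,0],"fingers": 0},
  {"dp": [0,0.096,0],"delta_rot": [0,0,0],"fingers": 0},
  {"dp": [0,0.089,0],"delta_rot": [0,0,0],"fingers": 0},
  {"dp": [0,0.08,0],"delta_rot": [0,0,0],"fingers": 0},
  {"dp": [0,0.07,0],"delta_rot": [0,0,0],"fingers": 0},
])

```text
clock: 7.9
position: [0.4843, 0.1637, 0.3641]
ee_rot: [0.002, 0.016, 1.0, -0.001]
contact_force: [-0.0, -3.5, 4.7]
width: 0.0265
gripper_force: 69.2
```

Request:
servo_tool([
  {"dp": [0,0.062,0],"delta_rot": [0,0,0],"fingers": 0},
  {"dp": [0,0.058,0],"delta_rot": [0,0,0],"fingers": 0},
  {"dp": [0,0.059,0],"delta_rot": [0,0,0],"fingers": 0},
  {"dp": [0,0.064,0],"delta_rot": [0,0,0],"fingers": 0},
  {"dp": [0,0.073,0],"delta_rot": [0,0,0],"fingers": 0},
])

```text
clock: 8.4
position: [0.4863, 0.2264, 0.3641]
ee_rot: [0.002, 0.016, 1.0, -0.001]
contact_force: [0.7, -3.7, 5.8]
width: 0.0262
gripper_force: 69.2
```

Request:
servo_tool([
  {"dp": [0,0.083,0],"delta_rot": [0,0,0],"fingers": 0},
  {"dp": [0,0.091,0],"delta_rot": [0,0,0],"fingers": 0},
  {"dp": [0,0.095,0],"delta_rot": [0,0,0],"fingers": 0},
  {"dp": [0,0.095,0],"delta_rot": [0,0,0],"fingers": 0},
  {"dp": [0,0.088,0],"delta_rot": [0,0,0],"fingers": 0},
])

```text
clock: 8.9
position: [0.4893, 0.3174, 0.3641]
ee_rot: [0.002, 0.016, 1.0, -0.0]
contact_force: [0.7, -2.4, 5.1]
width: 0.0264
gripper_force: 69.2
```

Request:
servo_tool([
  {"dp": [0,0.076,0],"delta_rot": [0,0,0],"fingers": 0},
  {"dp": [0,0.06,0],"delta_rot": [0,0,0],"fingers": 0},
  {"dp": [0,0.042,0],"delta_rot": [0,0,0],"fingers": 0},
  {"dp": [0,0.024,0],"delta_rot": [0,0,0],"fingers": 0},
  {"dp": [0,0.01,0],"delta_rot": [0,0,0],"fingers": 0},
])

```text
clock: 9.4
position: [0.4907, 0.3597, 0.3641]
ee_rot: [0.002, 0.016, 1.0, 0.0]
contact_force: [1.2, -2.6, 5.4]
width: 0.0263
gripper_force: 69.2
```

```bash
cat > meas.py <<'E'
from h import *
from plan import *
from scipy.optimize import curve_fit
def meas(n,y0=.0079,f=None):
    st=readout.get_state();s=(st['position'][1]-y0)/Y[1]
    r=np.array([swing('scene',s,f=f if i==0 else None)[:3] for i in range(n)])
    g=lambda t,o,A,B:o+A*np.cos(W*t)+B*np.sin(W*t)
    k,_=curve_fit(g,r[:,0],r[:,1],[0,.01,.01]);st=readout.get_state();t=st['clock']
    z=(k[1]+1j*k[2])*np.exp(-1j*W*t)
    print('t',t,'pos',st['position'].round(4),'F',st['contact_force'].round(1),'w',st['width'],'off',k[0],'amp',abs(z),'res',np.std(r[:,1]-g(r[:,0],*k)),'n',r[:,2].min(),'s',s)
    return z,k[0],s
E
python3 - <<'E'
from meas import *
z,o,s=meas(14,f='s4');print(z)
np.save('z.npy',z)
print(swing('top',s,zr=(.3,.6))[:3])
T,d=imaging.get_image('top');cv2.imwrite('pics/t4.png',T[...,::-1])
E
```

```text
t 10.1 pos [0.4907 0.3599 0.3642] F [ 0.5 -0.2  5.2] w 0.026093406355146554 off -0.010676115358498914 amp 0.021225445147812105 res 0.0007359784293453714 n 395.0 s 0.3519826288789006
(-0.02063405700377073-0.004975461113094997j)
(10.1, np.float64(-0.03152371771518472), 129)
```

Run:
```python
from meas import *
t=readout.get_state()['clock'];z=np.load('z.npy')*np.exp(-1j*W*(t-10.1));print(t,z)
a=plan(z,.004,10);print(a[0],a[2:],a[1].tolist())
```

```text
10.2 (-0.020681460496295642+0.00477459039739989j)
True (np.float64(0.01707586357219781), np.float64(6.0602696542163954e-05), np.float64(0.003800000000000001)) [-0.009, -0.009, -0.003, 0.004, 0.01, 0.012, 0.011, 0.006, 0.0, -0.003]
```

Request:
servo_tool([
  {"dp": [0,-0.009,0],"delta_rot": [0,0,0],"fingers": 0},
  {"dp": [0,-0.009,0],"delta_rot": [0,0,0],"fingers": 0},
  {"dp": [0,-0.003,0],"delta_rot": [0,0,0],"fingers": 0},
  {"dp": [0,0.004,0],"delta_rot": [0,0,0],"fingers": 0},
  {"dp": [0,0.01,0],"delta_rot": [0,0,0],"fingers": 0},
])

```text
clock: 10.7
position: [0.4906, 0.3576, 0.3641]
ee_rot: [0.002, 0.016, 1.0, -0.0]
contact_force: [0.2, -2.6, 6.0]
width: 0.0267
gripper_force: 69.3
```

Request:
servo_tool([
  {"dp": [0,0.012,0],"delta_rot": [0,0,0],"fingers": 0},
  {"dp": [0,0.011,0],"delta_rot": [0,0,0],"fingers": 0},
  {"dp": [0,0.006,0],"delta_rot": [0,0,0],"fingers": 0},
  {"dp": [0,0,0],"delta_rot": [0,0,0],"fingers": 0},
  {"dp": [0,-0.003,0],"delta_rot": [0,0,0],"fingers": 0},
])

```text
clock: 11.2
position: [0.4908, 0.3635, 0.3641]
ee_rot: [0.002, 0.016, 1.0, 0.001]
contact_force: [1.3, 0.7, 6.6]
width: 0.0265
gripper_force: 69.2
```

Run:
```python
from meas import *
z,o,s=meas(20,f='s5');print(z)
a=plan(z,0,10);print(a[0],a[2:],a[1].tolist())
b=cv2.imread('pics/s5.png')[120:320,200:460];cv2.imwrite('pics/c5.png',cv2.resize(b,None,fx=3,fy=3))
```

```text
t 12.2 pos [0.4908 0.3636 0.3641] F [ 1.6 -0.4  5.3] w 0.026339435292955352 off -0.01131738613338505 amp 0.005966684784534889 res 0.0007189136890317513 n 395.0 s 0.3558148816739516
(0.0026309367652676656-0.005355324365074731j)
True (np.float64(0.005812479389495014), np.float64(0.00014160625741068154), np.float64(-0.0002)) [0.002, 0.002, -0.0, -0.003, -0.004, -0.003, -0.002, 0.001, 0.003, 0.003]
```

View pics/c5.png

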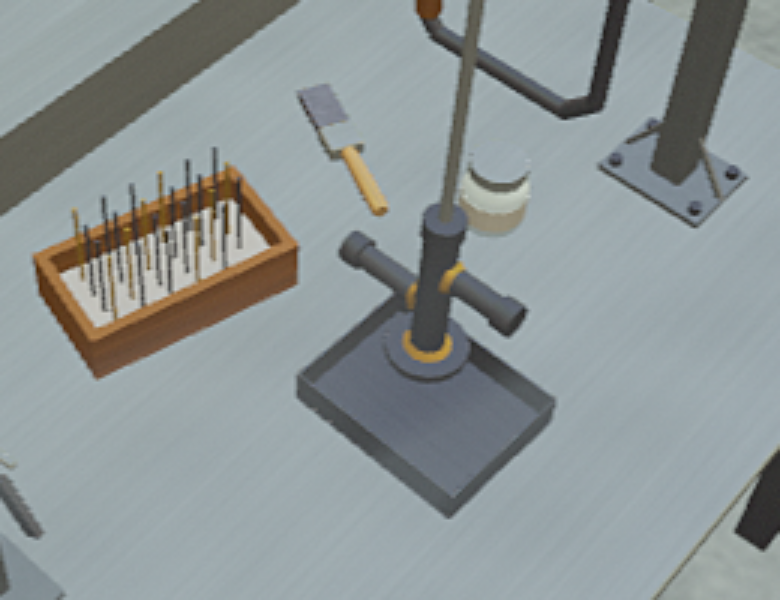

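The manifold hangs above the tray, with its flange at crop (428,350), which is about scene pixel (343,237). The remaining swing is 6 mrad, so I make one more small damping move.

Request:
servo_tool([
  {"dp": [0,0.002,0],"delta_rot": [0,0,0],"fingers": 0},
  {"dp": [0,0.002,0],"delta_rot": [0,0,0],"fingers": 0},
  {"dp": [0,0,0],"delta_rot": [0,0,0],"fingers": 0},
  {"dp": [0,-0.003,0],"delta_rot": [0,0,0],"fingers": 0},
  {"dp": [0,-0.004,0],"delta_rot": [0,0,0],"fingers": 0},
])

```text
clock: 12.7
position: [0.4908, 0.3635, 0.3642]
ee_rot: [0.002, 0.016, 1.0, 0.002]
contact_force: [0.0, 3.3, 5.4]
width: 0.0267
gripper_force: 69.2
```

Request:
servo_tool([
  {"dp": [0,-0.003,0],"delta_rot": [0,0,0],"fingers": 0},
  {"dp": [0,-0.002,0],"delta_rot": [0,0,0],"fingers": 0},
  {"dp": [0,0.001,0],"delta_rot": [0,0,0],"fingers": 0},
  {"dp": [0,0.003,0],"delta_rot": [0,0,0],"fingers": 0},
  {"dp": [0,0.004,0],"delta_rot": [0,0,0],"fingers": 0},
])

```text
clock: 13.2
position: [0.4908, 0.3631, 0.3641]
ee_rot: [0.002, 0.016, 1.0, 0.0]
contact_force: [0.0, -3.2, 6.9]
width: 0.027
gripper_force: 69.3
```

Run:
```python
from meas import *
z,o,s=meas(20);print(z)
p,d=grab('scene','s6');X=cloud('scene',d);D=X[...,:2]-PIN0;a=D@Y;b=D@np.array([Y[1],-Y[0]])
k=(d>0)&(X[...,2]>.098)&(X[...,2]<.116)&(abs(b)<.06)&(abs(a-.355)<.09)
print('flange a',k.sum(),a[k].min(),a[k].max(),(a[k].min()+a[k].max())/2,'b',b[k].min(),b[k].max())
k=(d>0)&(X[...,2]>.03)&(X[...,2]<.046)&(abs(b)<.13)&(abs(a-.355)<.12)
print('tray a',k.sum(),np.percentile(a[k],[1,99]),np.percentile(a[k],[1,99]).mean(),'b',np.percentile(b[k],[1,99]))
a=plan(z*np.exp(-1j*W*.05),0,10);print(a[0],a[2:],a[1].tolist())
```

```text
t 14.2 pos [0.4908 0.3631 0.3641] F [ 1.4 -2.4  5.8] w 0.026611576143677013 off -0.011324878187119703 amp 0.0046766765620766225 res 0.000495751459563621 n 394.0 s 0.35536537365349363
(-0.0018635338493803917+0.004289352545372124j)
flange a 389 0.3143603982614121 0.39436696982767017 0.3543636840445411 b -0.03790982746997994 0.04142541208602696
tray a 406 [0.27546153 0.43474628] 0.3551039041100604 b [-0.09511605  0.1065283 ]
True (np.float64(0.004464331018608956), np.float64(0.00030666939322891034), np.float64(0.0)) [-0.001, -0.001, 0.001, 0.002, 0.003, 0.002, 0.001, -0.001, -0.003, -0.003]
```

```bash
sed -i 's/lim=.19,dm=.04)/lim=.19,dm=.04,lo=None)/; s/bounds=\[(-dm,dm)\]/bounds=[(-dm if lo is None else lo,dm)]/' plan.py
python3 - <<'E'
from plan import *
z=(-0.0018635338493803917+0.004289352545372124j)*np.exp(-1j*W*.05);print(z)
for D in(.004,.006,.008):
  for N in(10,15):
    a=plan(z,D,N,lo=0);print(D,N,a[0],a[2:],a[1].tolist())
E
```

```text
(-0.000828530863365871+0.0046026992379175746j)
0.004 10 True (np.float64(0.0019027857398706586), np.float64(0.00028241163350546455), np.float64(0.004)) [0.002, 0.003, 0.003, 0.003, 0.003, 0.002, 0.002, 0.001, 0.001, 0.0]
0.004 15 True (np.float64(0.0022686777455689375), np.float64(0.0005905137001547353), np.float64(0.0036000000000000008)) [0.001, 0.002, 0.003, 0.003, 0.003, 0.002, 0.002, 0.001, 0.001, 0.0, 0.0, 0.0, 0.0, 0.0, 0.0]
0.006 10 True (np.float64(0.002357487163520334), np.float64(0.00018375105108927144), np.float64(0.006)) [0.003, 0.005, 0.004, 0.004, 0.003, 0.002, 0.002, 0.002, 0.003, 0.002]
0.006 15 True (np.float64(0.001337745481205713), np.float64(0.0004738846089514254), np.float64(0.006400000000000002)) [0.002, 0.003, 0.004, 0.004, 0.004, 0.003, 0.003, 0.002, 0.001, 0.001, 0.001, 0.001, 0.001, 0.001, 0.001]
0.008 10 True (np.float64(0.0035853656334595982), np.float64(0.00014028697601355024), np.float64(0.008200000000000002)) [0.005, 0.006, 0.006, 0.004, 0.003, 0.002, 0.003, 0.004, 0.004, 0.004]
0.008 15 True (np.float64(0.0014198761304265706), np.float64(0.0004682005186792806), np.float64(0.008400000000000003)) [0.002, 0.003, 0.004, 0.005, 0.005, 0.004, 0.003, 0.003, 0.002, 0.002, 0.002, 0.002, 0.002, 0.002, 0.001]
```

Already pushing in +y, so I use the 4 mm plan that only moves forward.

Request:
servo_tool([
  {"dp": [0,0.002,0],"delta_rot": [0,0,0],"fingers": 0},
  {"dp": [0,0.003,0],"delta_rot": [0,0,0],"fingers": 0},
  {"dp": [0,0.003,0],"delta_rot": [0,0,0],"fingers": 0},
  {"dp": [0,0.003,0],"delta_rot": [0,0,0],"fingers": 0},
  {"dp": [0,0.003,0],"delta_rot": [0,0,0],"fingers": 0},
])

```text
clock: 14.75
position: [0.4909, 0.3655, 0.3641]
ee_rot: [0.002, 0.016, 1.0, 0.0]
contact_force: [1.1, -2.0, 7.0]
width: 0.0264
gripper_force: 69.3
```

Request:
servo_tool([
  {"dp": [0,0.002,0],"delta_rot": [0,0,0],"fingers": 0},
  {"dp": [0,0.002,0],"delta_rot": [0,0,0],"fingers": 0},
  {"dp": [0,0.001,0],"delta_rot": [0,0,0],"fingers": 0},
  {"dp": [0,0.001,0],"delta_rot": [0,0,0],"fingers": 0},
  {"dp": [0,0,0],"delta_rot": [0,0,0],"fingers": 0},
])

```text
clock: 15.25
position: [0.4909, 0.3668, 0.3641]
ee_rot: [0.002, 0.016, 1.0, 0.0]
contact_force: [0.8, -3.5, 5.8]
width: 0.0268
gripper_force: 69.3
```

Run:
```python
from meas import *
z,o,s=meas(20);print(z)
```

```text
t 16.25 pos [0.4909 0.3667 0.3641] F [ 1.1 -2.1  6.7] w 0.026704331880834074 off -0.01134689281791946 amp 0.00042157385182797714 res 0.000588574925711658 n 395.0 s 0.3590327522046411
(-0.00036398025276951633-0.00021270375675788199j)
```

Request:
servo_tool([
  {"dp": [0,0,0],"delta_rot": [0,0,0],"fingers": 0.5},
  {"dp": [0,0,0],"delta_rot": [0,0,0],"fingers": 0.8},
  {"dp": [0,0,0],"delta_rot": [0,0,0],"fingers": 1},
  {"dp": [0,0,0],"delta_rot": [0,0,0],"fingers": 1},
  {"dp": [0,0,0],"delta_rot": [0,0,0],"fingers": 1},
])

```text
clock: 16.75
position: [0.4898, 0.3675, 0.3616]
ee_rot: [-0.0, 0.016, 1.0, -0.0]
contact_force: [0.7, -0.1, 0.1]
width: 0.0852
gripper_force: 0.0
```

Run:
```python
from meas import *
s=readout.get_state();print(s['width'],s['position'],s['contact_force'])
```

```text
0.08521623564885758 [0.48979099 0.3674714  0.36164271] [ 0.67555008 -0.06728209  0.0925438 ]
```

Request:
servo_tool([
  {"dp": [0,0,-0.05],"delta_rot": [0,0,0],"fingers": 1},
  {"dp": [0,0,-0.12],"delta_rot": [0,0,0],"fingers": 1},
  {"dp": [0,0,-0.15],"delta_rot": [0,0,0],"fingers": 1},
  {"dp": [0,0,-0.15],"delta_rot": [0,0,0],"fingers": 1},
  {"dp": [0,0,-0.08],"delta_rot": [0,0,0],"fingers": 1},
])

```text
clock: 17.25
position: [0.49, 0.3676, 0.4758]
ee_rot: [0.002, 0.016, 1.0, 0.001]
contact_force: [0.4, 0.2, -0.4]
width: 0.0855
gripper_force: 0.0
```

Request:
servo_tool([
  {"dp": [0.1,0,0],"delta_rot": [0,0,0],"fingers": 1},
  {"dp": [0.1,0,0],"delta_rot": [0,0,0],"fingers": 1},
  {"dp": [0,0,0],"delta_rot": [0,0,0],"fingers": 1},
  {"dp": [0,0,0],"delta_rot": [0,0,0],"fingers": 1},
  {"dp": [0,0,0],"delta_rot": [0,0,0],"fingers": 1},
])

```text
clock: 17.75
position: [0.4506, 0.3687, 0.472]
ee_rot: [0.0, 0.016, 1.0, 0.0]
contact_force: [0.9, -0.1, -0.2]
width: 0.0854
gripper_force: 0.0
```

Run:
```python
from meas import *
import meas as M
r=np.array([swing('scene',.359)[:3] for i in range(64)])
for i in range(0,64,16): print(r[i,0],r[i:i+16,1].mean(),np.ptp(r[i:i+16,1]))
g=lambda t,o,A,B:o+A*np.cos(W*t)+B*np.sin(W*t)
k,_=curve_fit(g,r[:,0],r[:,1],[0,.01,.01]);print(k,np.hypot(*k[1:]))
p,d=grab('scene','s7');X=cloud('scene',d);D=X[...,:2]-PIN0;a=D@Y;b=D@np.array([Y[1],-Y[0]])
q=(d>0)&(X[...,2]>.098)&(X[...,2]<.116)&(abs(b)<.06)&(abs(a-.355)<.09)
print('flange',(a[q].min()+a[q].max())/2,'tray .3551'); s=readout.get_state();print(s['clock'],s['position'],s['width'],s['contact_force'])
```

```text
17.75 -0.011274943157673502 0.0032253614746808688
18.55 -0.011794161431501082 0.0027092945966154993
19.35 -0.011074742952362828 0.0026418453408023606
20.15 -0.011505778429703718 0.0034994898097121634
[-1.14083755e-02 -4.36953336e-04 -4.86874697e-05] 0.00043965746570133707
flange 0.36151534206906805 tray .3551
21.0 [0.44986973 0.36868158 0.47190802] 0.08541374797155825 [ 0.65821792 -0.01961748  0.27433081]
```

View pics/s7.png

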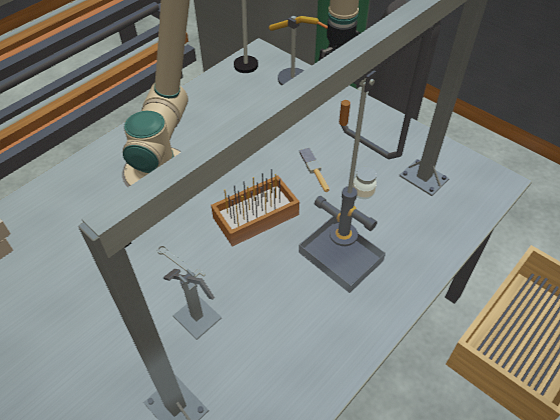

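The manifold hangs still over the tray, with the flange at (344,235), and the gripper is clear of the handle. Nothing else on the bench has moved.

```bash
python3 -c "
from rig import manip;print(manip.sign_off())"
```

```text
the job is handed in; nothing more can be done
None
```

The job is handed in: the manifold hangs still, about 0.4 mrad of swing over more than 3 s, with its flange roughly 5 mm from the tray's middle, the handle released and the bystanders untouched.

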